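# Shut the organizer and draw the emery stick out through its short opening

## Task

Slide the lid of the clear parts organizer fully shut over its loaded small-parts compartments; that uncovers the long tool bay next to them. Then take the wooden emery stick out of that bay: it is longer than the bay's opening, so tilt it, bare wooden end up first, and draw it out diagonally from under the fixed deck. Finish while still holding the stick motionless in the gripper, all of it at least 5 cm above the top of the organizer and touching nothing else, with the lid still shut and the loupe, tray and blower bulb left undisturbed.

Things in the scene. Friction and masses are not known exactly. Their poses are not given: they have to be found in the camera images.
- organizer: Clear acrylic parts organizer, fixed to the bench, 212 (its x) x 258 (its y) mm; origin: centre of its underside, z up. The half x < 0 (towards the robot) is the tool bay, the half x > 0 four compartments loaded with small parts. Walls 4 mm thick, tops at 56 mm; nothing but the lid stands higher
- bay_opening (a point): centre of the tool bay's opening, level with the wall tops (organizer x -52, y 55, z 56 mm). Opening: y -15 to 125, x -102 to -2 mm. Bay inside: y -125 to 125, same x; floor 5 mm above the bench. End wall at y = 125 is 52 mm high. Open fingers wider than 100 mm over their backs do not fit in
- deck_edge (a point): middle of the lower edge, at the opening, of the fixed clear deck (thin aluminium edge strip) that roofs the rest of the bay (organizer x -52, y -15, z 52 mm); the deck runs from here to y = -125, 4 mm thick, top at 56 mm. The stick passes under this edge
- lid (a joint): sliding clear lid, m: 0 = fully shut over the compartments (hard stop), 0.104 = fully open, covering the tool bay; slides along the organizer's x, shut is towards +x. Plate 106 x 262 x 4 mm, top 60.5 mm above the bench, slides above deck and walls. About 1.5 N of friction, stays where it is left
- lid_rib (a point): middle of the aluminium grip rib on top of the lid: rib 12 mm thick (organizer's x), 60 mm long (organizer's y), 16 mm high, the point 8 mm under its top at 68.5 mm above the bench; at organizer x = 85 mm, y = 0 when the lid is shut; moves with the lid
- stick: wooden emery stick, a straight bar 18 (its x) x 230 (its y) x 14 (z) mm, about 45 g, balanced at the middle, lying loose on the bay floor; origin: centre of its underside. Grey emery paper wraps it from y = -115 to +30 mm; the last 85 mm towards +y are bare wood, below the opening. Its y runs nearly along the organizer's y
- stick_bare_end (a point): middle of the bare wooden end face of the stick (stick y = +115, z = 7 mm)
- stick_paper_end (a point): middle of the papered end face of the stick (stick y = -115, z = 7 mm), under the deck at the start
- loupe: bystander: chrome watchmaker's loupe, 38 mm wide, 42 mm high, standing in the row along the back edge; origin at its underside
- tray: bystander: white ceramic tray, 70 x 120 x 22 mm, in the back row; origin at its underside
- blower: bystander: red silicone blower bulb, 58 mm wide, 85 mm high, standing nozzle up in the back row; origin at its underside

How it is judged:
On the way, in this order (a step that is already met when the one before it is completed fails the run):
1. the lid is fully shut (value of joint lid below 0.005 m), for 0.2 s.
2. the stick is tilted through the opening: its bare end is above the organizer while its papered end is still below the deck (z of stick_bare_end in the frame of organizer above 0.062 m and z of stick_paper_end in the frame of organizer below 0.05 m), for 0.1 s.
At the end, for the whole second after the job is handed in: The lid is within 6 mm of fully shut; the stick is held still in the fingers (under 0.03 m/s and 0.2 rad/s), the middles of both its end faces more than 105 mm above the bench, not touching the organizer (value of joint lid below 0.006 m and height (world z) of each of stick_bare_end, stick_paper_end above 0.105 m and contact force between stick and the fingers above 1 N and contact force between stick and organizer below 0.1 N and linear speed of stick below 0.03 m/s and angular speed of stick below 0.2 rad/s); the arm keeps its last pose, push and grip.
It fails at once if a bystander (loupe, tray, blower bulb) was moved by more than 20 mm (distance of any of loupe, tray, blower from where it was at the start of the episode above 0.02 m).
It also fails if it takes over 48 s, if anything falls off the work surface, if the arm or the gripper's body presses on something with over 40 N, if the wrist force passes 120 N, or if a joint passes its speed limit or range.

## Robot

A 6-joint arm with a two-finger parallel gripper is mounted at the origin on the work surface. World frame = base frame: x ahead of the robot, y to its left, z up, the work surface at z = 0. Lengths are in m, angles in rad, forces in N, time in s.
With the tool pointing down it reaches from about 0.375 to 0.825 m from the base axis. Payload 5.5 kg.
Tool frame: the origin (TCP) lies at the very end of the fingers, on their centre line; the grasp point (between the pads) lies 19 mm behind it; z points along the fingers, y is the line along which they close (so a half turn about z gives the same grasp; the last joint's range is limited). The gripper opens to 85 mm and grips with 20 to 120 N. Pads are 22 mm wide; open, the fingers measure 114 mm over their backs; the gripper's body (76 mm by 85 mm) begins 54 mm behind the grasp point. The pads swing forward as they close: fully open they stand 13 mm farther back than shut.
Start: joints at [1.307, 0.314, -0.047, 1.21, 0, 1.571], TCP at [0.156, 0.579, 0.231] pointing down, gripper open.
Joint ranges: [-2.67, 2.67], [-0.69, 1.73], [-1.03, 1.25], [-2.08, 2.16], [-1.42, 1.45], [-3.14, 3.14]. Speed limits (rad/s): [2.39, 2.39, 3.01, 3.14, 3.14, 3.14].

## Interface

Orientations are given as a rotation vector (axis times angle).
In Python, from workcell import robot gives the robot as it stands.
- The arm moves only by the shell command python3 inch.py 'ROWS' [FORCE]. ROWS is rows parted by semicolons, their numbers by spaces, 1 to 12 of them, each of 7 numbers: a rotation vector rx, ry, rz in rad, then dx, dy, dz in m, then the finger opening in m; each row is the pose to reach, as a shift and turn from the pose commanded when the command began, along the tool's axes at that moment; what a row does not reach only later rows make up. A row lasts 1/10 s, in which the tool goes at most 0.05 m and 0.15 rad, less where a joint would pass 70% of its speed; a pose out of reach is approached as far as the arm can. The fingers move at their own pace and stop on an object; FORCE is the grip in N (left out, the last holds). Time passes only in rows, so rows that do not move let the fingers close. It prints the time, the measured TCP pose, the force, the opening and the grip force at its end.
- robot.get_state(): the state, without advancing time (a new reading comes with each control period).
- robot.get_image(name): name is "scene" or "side" or "wrist"; returns a dict with "frame" (420x560x3 uint8, red, green, blue), "mtx" (3x3 intrinsics, pixels), "extrinsics" (4x4, takes a point from camera to world coordinates). Camera axes: x right, y down, z forward; pixel columns grow to the right and rows downward; lengths in m; the calibration is good to about 2 mm. A picture is of the moment at which its call begins. There is no depth.
- robot.sign_off(): hands the job in; it is judged then, once.
The state is a dict: "time": time; "q": joint angles; "joint_vel": joint speeds; "joint_efforts": joint torques, N m; "eef_pos": TCP position; "tool_rot": TCP orientation; "force": force on the tool from outside, world axes, zero at the start; "wrist_torque": the same for the moment, N m; "opening": finger opening in m; "finger_force": force on a finger pad.
Only numpy, scipy, OpenCV 4.12 (cv2) and the standard library are available. Lean on these libraries where they do the work, as an engineer would, in place of code of your own. Each camera call takes 0.05 s, during which the arm holds its last target. There are 200 camera calls.

## Working session

There is one attempt and no reset: what is moved stays moved. The work goes in short steps, Python scripts to look and compute and a shell command to move; the robot and the scene stay as the last step left them, time stands still between calls to the robot, and variables do not carry over. Pictures are saved under pics/ and viewed, at most 11 in all, crops included, and the job is handed in when it is done.

```bash
ls; mkdir -p pics; python3 - <<'E'
from workcell import robot
import cv2,numpy as np,pickle
s=robot.get_state();print({k:np.round(v,3) for k,v in s.items()})
d={}
for n in("scene","side","wrist"):
    r=robot.get_image(n);d[n]=r;cv2.imwrite(f"pics/{n}0.png",r["frame"][:,:,::-1])
    print(n,np.round(r["extrinsics"],3).tolist(),r["mtx"].tolist())
pickle.dump(d,open("d0.pkl","wb"))
E
```

```text
inch.py
pics
workcell.py
{'time': np.float64(0.0), 'q': array([ 1.307,  0.314, -0.048,  1.21 ,  0.   ,  1.571]), 'joint_vel': array([ 0.   , -0.001,  0.   , -0.   ,  0.002, -0.   ]), 'joint_efforts': array([ 1.0000e-03, -5.3958e+01,  3.3975e+01,  1.9000e-02, -0.0000e+00,
       -0.0000e+00]), 'eef_pos': array([0.156, 0.579, 0.23 ]), 'tool_rot': array([-4.130e-01, -3.114e+00,  3.000e-03]), 'force': array([-0.6  ,  0.409, -0.532]), 'wrist_torque': array([-0.056, -0.015, -0.008]), 'finger_force': np.float64(0.0), 'opening': np.float64(0.085)}
scene [[0.609, 0.532, -0.589, 1.125], [0.793, -0.41, 0.45, -0.341], [-0.002, -0.741, -0.672, 0.619], [0.0, 0.0, 0.0, 1.0]] [[524.6101649744855, 0.0, 284.7443189224985], [0.0, 524.6101649744855, 201.0101800681291], [0.0, 0.0, 1.0]]
side [[-0.721, -0.386, 0.576, 0.185], [-0.693, 0.403, -0.597, 0.5], [-0.002, -0.83, -0.558, 0.518], [0.0, 0.0, 0.0, 1.0]] [[439.10570324573354, 0.0, 284.6040359986588], [0.0, 439.10570324573354, 208.08276010297055], [0.0, 0.0, 1.0]]
wrist [[0.261, 0.923, 0.283, 0.085], [0.965, -0.249, -0.078, 0.599], [-0.001, 0.294, -0.956, 0.373], [0.0, 0.0, 0.0, 1.0]] [[341.1621877976824, 0.0, 277.4012762716045], [0.0, 341.1621877976824, 208.99536906571558], [0.0, 0.0, 1.0]]
```

View pics/scene0.png

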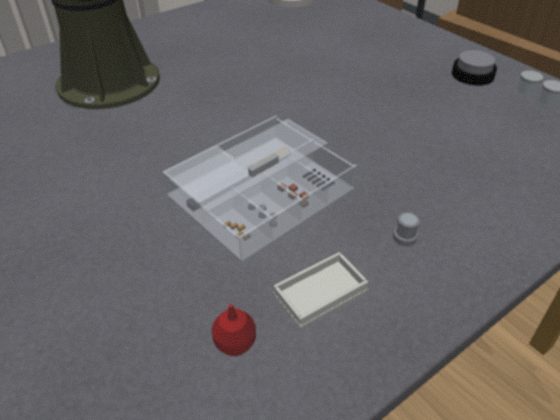

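View pics/side0.png

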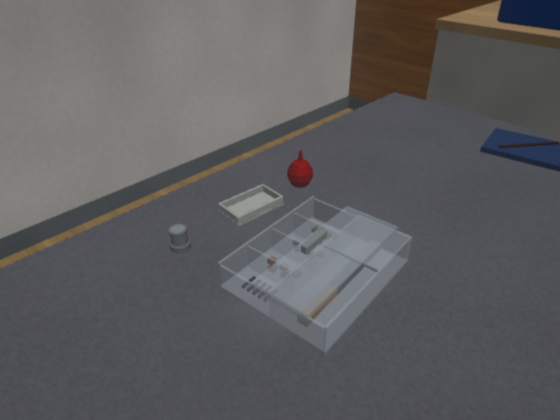

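The scene view shows the organizer around (260,185), with the rib near (265,162); the bulb, tray and loupe sit in the back row. In the side view the organizer spans (223..412, 205..333), the rib is near (314,238) and the stick's bare wood near (322,300). Next I'll enlarge both to get the corners.

```bash
python3 - <<'E'
import cv2,pickle
d=pickle.load(open("d0.pkl","rb"))
f=d["side"]["frame"][195:345,215:415,::-1];cv2.imwrite("pics/c1.png",cv2.resize(f,None,fx=4,fy=4,interpolation=cv2.INTER_CUBIC))
f=d["scene"]["frame"][110:260,160:360,::-1];cv2.imwrite("pics/c2.png",cv2.resize(f,None,fx=4,fy=4,interpolation=cv2.INTER_CUBIC))
E
```

```text
(no output)
```

View pics/c1.png

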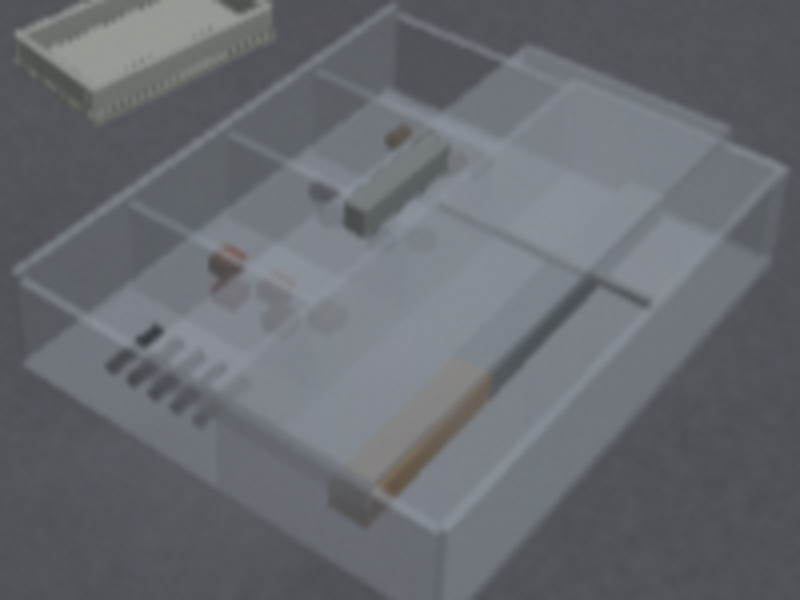

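View pics/c2.png

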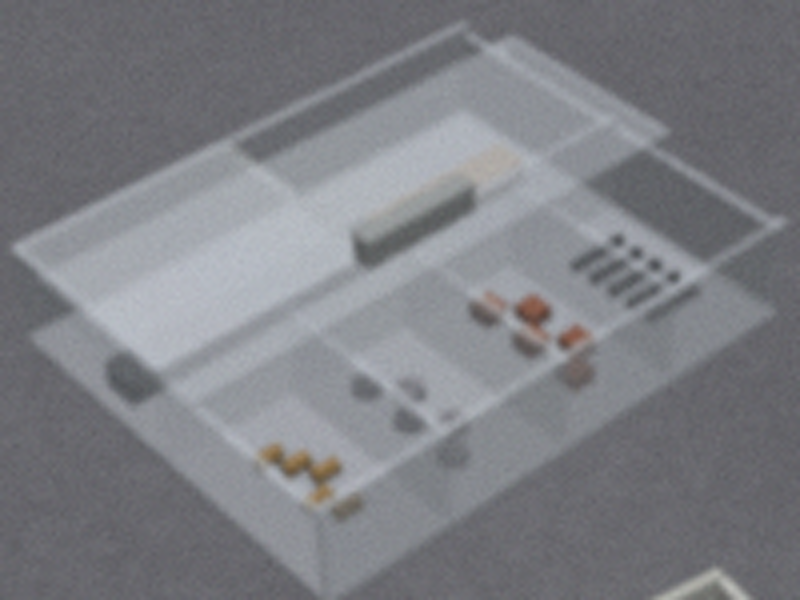

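Both crops are clear. Side-crop top corners are (440,528), (785,168), (395,10) and (18,270); scene-crop ones are (465,25), (15,248), (320,515) and (780,222). The rib's top spans about (345,205)-(450,142) in the side crop and (355,235)-(475,185) in the scene crop. The stick's bare end is at about (350,490) in the side crop.

```bash
cat > h.py <<'E'
import numpy as np
from scipy.spatial.transform import Rotation as R
def ray(im,px,z):
    u=np.linalg.solve(im["mtx"],[px[0],px[1],1.]);E=im["extrinsics"];d=E[:3,:3]@u;o=E[:3,3]
    return o+d*(z-o[2])/d[2]
E
python3 - <<'E'
import pickle,numpy as np;from h import *
d=pickle.load(open("d0.pkl","rb"))
m=np.array([[-106,129],[-106,-129],[106,-129],[106,129]])/1e3
def c(l,o):return np.array(l)/4+np.array(o)-.375
S=c([(440,528),(785,168),(395,10),(18,270)],(215,195));C=c([(465,25),(15,248),(320,515),(780,222)],(160,110))
W=[]
for n,P in(("side",S),("scene",C)):
    w=np.array([ray(d[n],p,.056)[:2] for p in P]);W.append(w);print(n,w.round(4).tolist(),[round(np.linalg.norm(w[i]-w[i-1]),4) for i in range(4)])
w=np.mean(W,0);mu=w.mean(0);H=m.T@(w-mu);yaw=np.arctan2(H[0,1]-H[1,0],H[0,0]+H[1,1])
Rz=R.from_euler("z",yaw).as_matrix()[:2,:2];print("org",mu,yaw,"res",(w-(mu+m@Rz.T)).round(4).tolist())
np.savez("org.npz",o=mu,yaw=yaw)
L=lambda p:((p-mu)@Rz).round(4)
# rib top corners z=.0765
for n,o,pts in(("side",(215,195),[(345,205),(372,212),(450,142),(425,130)]),("scene",(160,110),[(355,235),(365,245),(475,190),(465,178)])):
    print(n,"rib",[L(ray(d[n],p,.0765)[:2]).tolist() for p in c(pts,o)])
print("lid",[L(ray(d["side"],p,.0605)[:2]) for p in c([(525,45),(725,130)],(215,195))],[L(ray(d["scene"],p,.0605)[:2]) for p in c([(510,38),(668,132)],(160,110))])
print("stick end top",[L(ray(d["side"],p,.019)[:2]) for p in c([(330,480),(378,495)],(215,195))],"boundary",[L(ray(d["side"],p,.019)[:2]) for p in c([(455,360),(492,380)],(215,195))])
E
```

```text
side [[0.4254, 0.1737], [0.4449, -0.0819], [0.6487, -0.0619], [0.631, 0.1885]] [np.float64(0.2061), np.float64(0.2564), np.float64(0.2048), np.float64(0.251)]
scene [[0.4255, 0.1725], [0.4463, -0.0823], [0.6562, -0.067], [0.6322, 0.1878]] [np.float64(0.2072), np.float64(0.2556), np.float64(0.2105), np.float64(0.2559)]
org [0.53878667 0.05365215] 0.07990487224849473 res [[0.0026, -0.0007], [0.0022, 0.0013], [-0.0023, 0.002], [-0.0026, -0.0026]]
side rib [[0.0115, 0.0324], [0.0005, 0.0291], [0.003, -0.0288], [0.016, -0.0291]]
scene rib [[0.008, -0.0308], [0.0159, -0.0319], [0.0185, 0.0262], [0.0094, 0.0286]]
lid [array([ 0.0307, -0.132 ]), array([-0.0739, -0.1304])] [array([-0.0752,  0.1314]), array([0.0292, 0.1329])]
stick end top [array([-0.0412,  0.1083]), array([-0.0595,  0.1028])] boundary [array([-0.041 ,  0.0259]), array([-0.0589,  0.026 ])]
```

The organizer fits: origin (0.539, 0.054), yaw 0.080, residuals under 3 mm. The rib is at x≈+9 mm, so the lid is at ≈0.076. The stick lies at x≈-50 mm with its bare end at y≈+108 mm. Next I'll compute the approach to the lid.

```bash
cat >> h.py <<'E'
g=np.load("org.npz");RO=R.from_euler("z",float(g["yaw"]));O=np.array([*g["o"],0])
def to(s,p,tilt=0.):
    """shift/turn in tool axes to TCP at organizer point p; tool y along organizer x, tilted about org x"""
    R0=R.from_rotvec(s["tool_rot"]);c=[]
    for a in(1,-1):
        T=RO*R.from_euler("x",tilt)*R.from_matrix(np.array([[0,a,0],[a,0,0],[0,0,-1.]]).T)
        c.append((R0.inv()*T).as_rotvec())
    rv=min(c,key=np.linalg.norm);d=R0.inv().apply(O+RO.apply(p)-s["eef_pos"])
    return rv.round(3).tolist(),d.round(4).tolist()
def loc(s):return RO.inv().apply(np.array(s["eef_pos"])-O).round(4)
E
python3 - <<'E'
from h import *;from workcell import robot
s=robot.get_state();print(R.from_rotvec(s["tool_rot"]).as_matrix().round(2),loc(s));print(to(s,[-.03,0,.13]))
E
```

```text
[[-0.97  0.26 -0.  ]
 [ 0.26  0.97 -0.  ]
 [-0.   -0.   -1.  ]] [-0.3393  0.554   0.2306]
([-0.001, 0.001, 1.227], [-0.4779, -0.4172, 0.1012])
```

```bash
r="0 0 1.227 -0.478 -0.417 0.05 0"; python3 inch.py '0 0 0.15 -0.04 -0.035 0.005 0; 0 0 0.3 -0.08 -0.07 0.01 0; 0 0 0.4 -0.12 -0.105 0.015 0; 0 0 0.5 -0.16 -0.14 0.02 0; 0 0 0.6 -0.2 -0.175 0.025 0; 0 0 0.7 -0.24 -0.21 0.03 0; 0 0 0.8 -0.28 -0.245 0.035 0; 0 0 0.9 -0.32 -0.28 0.04 0; 0 0 1.0 -0.36 -0.315 0.045 0; 0 0 1.1 -0.4 -0.35 0.05 0; 0 0 1.2 -0.44 -0.385 0.05 0; 0 0 1.227 -0.478 -0.417 0.05 0' 
python3 - <<'E'
from h import *;from workcell import robot
s=robot.get_state();print(loc(s),to(s,[-.03,0,.069]))
E
```

```text
time: 1.35
eef_pos: [0.489, 0.0802, 0.1816]
tool_rot: [-2.134, -2.305, 0.0]
force: [0.0, 1.3, -0.2]
opening: 0.0002
finger_force: 0.0
[-0.0475  0.0305  0.1816] ([-0.0, -0.0, -0.003], [-0.0304, 0.0176, 0.1126])
```

```bash
python3 inch.py '0 0 0 0 0 0 0; 0 0 0 0 0 0 0; 0 0 0 0 0 0 0'
python3 - <<'E'
from h import *;from workcell import robot
s=robot.get_state();print(loc(s),to(s,[-.03,0,.069]))
E
```

```text
time: 1.65
eef_pos: [0.4878, 0.0828, 0.1816]
tool_rot: [-2.129, -2.309, 0.001]
force: [-0.5, 0.1, 0.1]
opening: 0.0
finger_force: 0.0
[-0.0485  0.0331  0.1816] ([-0.001, -0.0, 0.001], [-0.0331, 0.0186, 0.1126])
```

```bash
python3 inch.py '0 0 0 -0.033 0.018 0.03 0; 0 0 0 -0.033 0.018 0.06 0; 0 0 0 -0.033 0.018 0.09 0; 0 0 0 -0.033 0.018 0.112 0; 0 0 0 -0.033 0.018 0.112 0; 0 0 0 -0.033 0.018 0.112 0'
python3 - <<'E'
from h import *;from workcell import robot
import cv2
s=robot.get_state();print(loc(s),s["force"].round(2))
r=robot.get_image("side");cv2.imwrite("pics/s2.png",cv2.resize(r["frame"][120:320,190:430,::-1],None,fx=3,fy=3,interpolation=cv2.INTER_CUBIC))
E
```

```text
time: 2.25
eef_pos: [0.5086, 0.052, 0.0702]
tool_rot: [-2.128, -2.311, 0.001]
force: [0.8, 0.1, -0.5]
opening: -0.0001
finger_force: 0.0
[-0.0303  0.0008  0.0702] [ 0.79  0.09 -0.5 ]
```

View pics/s2.png

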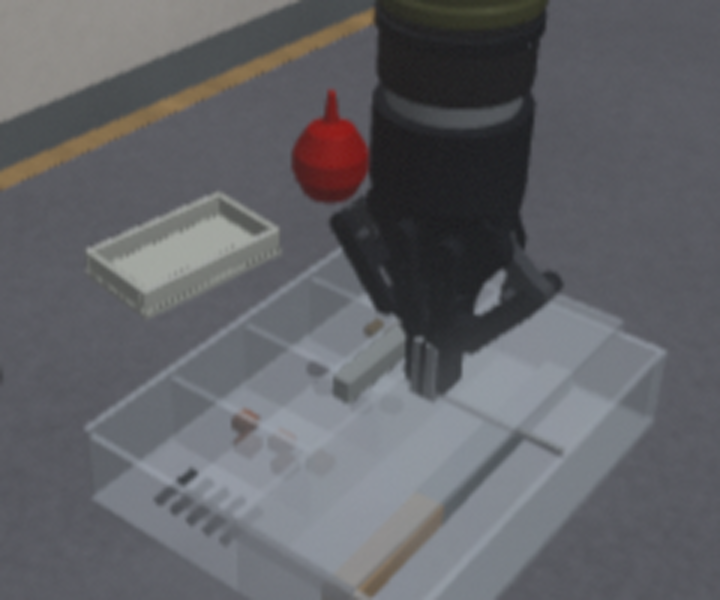

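The closed fingertips are at about (435,385) in the crop, just above the lid on the robot side of the rib at (370,370), so I can push along tool +y.

```bash
python3 inch.py '0 0 0 0 0.015 0 0; 0 0 0 0 0.025 0 0; 0 0 0 0 0.035 0 0; 0 0 0 0 0.045 0 0; 0 0 0 0 0.055 0 0; 0 0 0 0 0.065 0 0; 0 0 0 0 0.075 0 0; 0 0 0 0 0.08 0 0; 0 0 0 0 0.084 0 0; 0 0 0 0 0.084 0 0'
python3 inch.py '0 0 0 0 0.003 0 0; 0 0 0 0 0.005 0 0; 0 0 0 0 0.005 0 0'
python3 inch.py '0 0 0 0 0.002 0 0; 0 0 0 0 0.003 0 0; 0 0 0 0 0.003 0 0'
python3 - <<'E'
from h import *;from workcell import robot
s=robot.get_state();print(loc(s),s["force"].round(2))
E
```

```text
time: 3.3
eef_pos: [0.594, 0.0576, 0.07]
tool_rot: [2.13, 2.308, 0.002]
force: [0.8, -0.1, 0.9]
opening: -0.0001
finger_force: 0.8
time: 3.6
eef_pos: [0.5981, 0.0579, 0.07]
tool_rot: [2.131, 2.308, 0.001]
force: [-0.2, 1.2, 3.6]
opening: 0.0001
finger_force: 1.9
time: 3.9
eef_pos: [0.6011, 0.0582, 0.07]
tool_rot: [2.131, 2.308, 0.001]
force: [-1.4, 1.6, 4.5]
opening: -0.0004
finger_force: 2.4
[ 0.0625 -0.0005  0.07  ] [-1.39  1.58  4.53]
```

```bash
python3 inch.py '0 0 0 0 0.002 0 0; 0 0 0 0 0.003 0 0; 0 0 0 0 0.003 0 0'
python3 inch.py '0 0 0 0 0.002 0 0; 0 0 0 0 0.003 0 0; 0 0 0 0 0.003 0 0'
python3 - <<'E'
from h import *;from workcell import robot
import cv2
s=robot.get_state();print(loc(s),s["force"].round(2))
r=robot.get_image("side");cv2.imwrite("pics/s3.png",cv2.resize(r["frame"][180:340,210:420,::-1],None,fx=3.75,fy=3.75,interpolation=cv2.INTER_CUBIC))
E
```

```text
time: 4.2
eef_pos: [0.6041, 0.0584, 0.07]
tool_rot: [2.131, 2.308, 0.001]
force: [-0.6, 1.5, 4.7]
opening: 0.0002
finger_force: 2.4
time: 4.5
eef_pos: [0.6071, 0.0587, 0.07]
tool_rot: [2.131, 2.308, 0.001]
force: [-1.0, 0.8, 4.9]
opening: 0.0001
finger_force: 2.4
[ 0.0685 -0.0005  0.07  ] [-0.97  0.8   4.89]
```

View pics/s3.png

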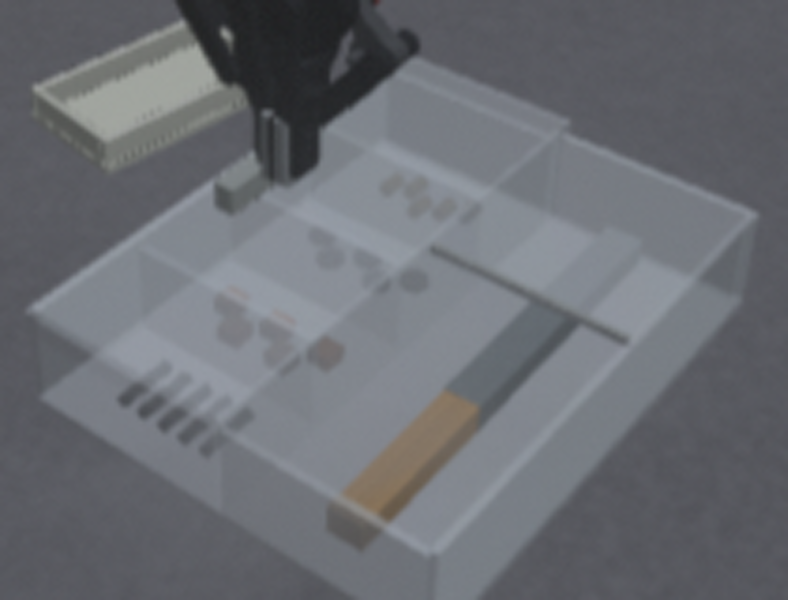

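The lid is nearly shut: its near-edge corner is at about (568,123) in the crop, and the stick is now uncovered. There's no stop force yet, so I'll keep pushing gently.

```bash
python3 inch.py '0 0 0 0 0.002 0 0; 0 0 0 0 0.003 0 0; 0 0 0 0 0.003 0 0'
python3 inch.py '0 0 0 0 0.002 0 0; 0 0 0 0 0.003 0 0; 0 0 0 0 0.003 0 0'
python3 - <<'E'
from h import *;from workcell import robot
import pickle
s=robot.get_state();print(loc(s),s["force"].round(2))
r=robot.get_image("side");pickle.dump(r,open("d3.pkl","wb"))
c=lambda x,y:(x/3.75+210-.37,y/3.75+180-.37)
print("lid edge (-x) before last two pushes",[loc({"eef_pos":ray(r,c(*p),.0605)}) for p in[(415,62),(568,123)]])
print("stick top",[loc({"eef_pos":ray(r,c(*p),.019)}) for p in[(328,510),(372,527),(444,395),(480,410)]])
E
```

```text
time: 4.85
eef_pos: [0.6101, 0.0589, 0.07]
tool_rot: [2.131, 2.308, 0.0]
force: [-0.9, 1.4, 4.6]
opening: -0.0003
finger_force: 2.5
time: 5.15
eef_pos: [0.6106, 0.059, 0.0699]
tool_rot: [-2.129, -2.307, 0.004]
force: [-8.7, -0.9, 12.3]
opening: -0.0002
finger_force: 6.5
[ 0.072  -0.0004  0.0699] [-8.71 -0.89 12.3 ]
lid edge (-x) before last two pushes [array([ 0.0879, -0.1295,  0.0605]), array([-0.0029, -0.1313,  0.0605])]
stick top [array([-0.0424,  0.1099,  0.019 ]), array([-0.0612,  0.1059,  0.019 ]), array([-0.041 ,  0.0269,  0.019 ]), array([-0.0581,  0.0247,  0.019 ])]
```

The hard stop was reached: the tool stalled at 8.7 N, and the lid edge agrees. The stick is at x≈-51 mm with its bare part from y 26 to 109 mm. Next I'll back off, lift, move over and open to 40 mm.

```bash
python3 inch.py '0 0 0 0 -0.01 0 0; 0 0 0 0 -0.015 -0.03 0; 0 0 0 0.02 -0.04 -0.05 0.04; 0 0 0 0.045 -0.075 -0.05 0.04; 0 0 0 0.07 -0.11 -0.05 0.04; 0 0 0 0.07 -0.125 -0.05 0.04; 0 0 0 0.07 -0.125 -0.05 0.04; 0 0 0 0.07 -0.125 -0.05 0.04; 0 0 0 0.07 -0.125 -0.05 0.04' 80
python3 - <<'E'
from h import *;from workcell import robot
s=robot.get_state();print(loc(s),s["force"].round(2),to(s,[-.051,.07,.009]))
E
```

```text
time: 6.1
eef_pos: [0.4838, 0.1186, 0.1198]
tool_rot: [2.131, 2.307, 0.001]
force: [0.1, -0.1, 0.4]
opening: 0.0404
finger_force: 0.0
[-0.0496  0.0691  0.1198] [ 0.09 -0.07  0.41] ([0.001, 0.0, -0.001], [0.0009, -0.0015, 0.1108])
```

```bash
python3 inch.py '0 0 0 0.001 -0.002 0.03 0.04; 0 0 0 0.001 -0.002 0.06 0.04; 0 0 0 0.001 -0.002 0.08 0.04; 0 0 0 0.001 -0.002 0.095 0.04; 0 0 0 0.001 -0.002 0.105 0.04; 0 0 0 0.001 -0.002 0.11 0.04; 0 0 0 0.001 -0.002 0.11 0.04; 0 0 0 0.001 -0.002 0.11 0.04'
python3 - <<'E'
from h import *;from workcell import robot
import cv2
s=robot.get_state();print(loc(s),s["force"].round(2))
r=robot.get_image("side");cv2.imwrite("pics/s4.png",cv2.resize(r["frame"][180:340,210:420,::-1],None,fx=3.75,fy=3.75,interpolation=cv2.INTER_CUBIC))
E
```

```text
time: 6.9
eef_pos: [0.4805, 0.1195, 0.01]
tool_rot: [-2.131, -2.308, 0.001]
force: [-1.7, -0.5, -0.2]
opening: 0.0402
finger_force: 0.0
[-0.0528  0.0703  0.01  ] [-1.73 -0.53 -0.22]
```

View pics/s4.png

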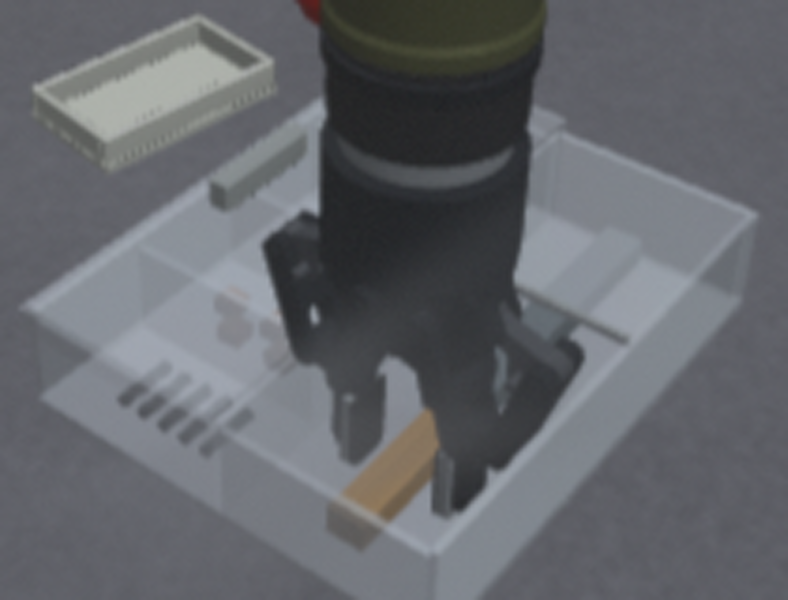

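The fingers straddle the bare wood: tips at about (360,455) and (460,505) in the crop, with the stick between them. I'll close now.

```bash
python3 inch.py '0 0 0 0 0 0 0.03; 0 0 0 0 0 0 0.02; 0 0 0 0 0 0 0.01; 0 0 0 0 0 0 0.01; 0 0 0 0 0 0 0.01; 0 0 0 0 0 0 0.01' 80
```

```text
time: 7.55
eef_pos: [0.4821, 0.1201, 0.0109]
tool_rot: [2.129, 2.307, 0.004]
force: [-0.2, -0.1, 7.2]
opening: 0.0152
finger_force: 78.6
```

```bash
python3 inch.py '0 0.025 0 0 0 -0.006 0.01; 0 0.05 0 -0.0005 0 -0.011 0.01; 0 0.075 0 -0.001 0 -0.0155 0.01; 0 0.1 0 -0.001 0 -0.02 0.01; 0 0.1 0 -0.001 0 -0.02 0.01; 0 0.1 0 -0.001 0 -0.02 0.01' 80
python3 - <<'E'
from h import *;from workcell import robot
import cv2
s=robot.get_state();print(loc(s),s["force"].round(2),s["opening"],s["finger_force"])
r=robot.get_image("side");cv2.imwrite("pics/s5.png",cv2.resize(r["frame"][180:340,210:420,::-1],None,fx=3.75,fy=3.75,interpolation=cv2.INTER_CUBIC))
E
```

```text
time: 8.15
eef_pos: [0.4808, 0.1183, 0.03]
tool_rot: [-2.081, -2.252, -0.104]
force: [1.3, 0.2, -0.3]
opening: 0.0155
finger_force: 78.0
[-0.0527  0.0691  0.03  ] [ 1.29  0.22 -0.3 ] 0.015510507808406845 77.99669623374939
```

View pics/s5.png

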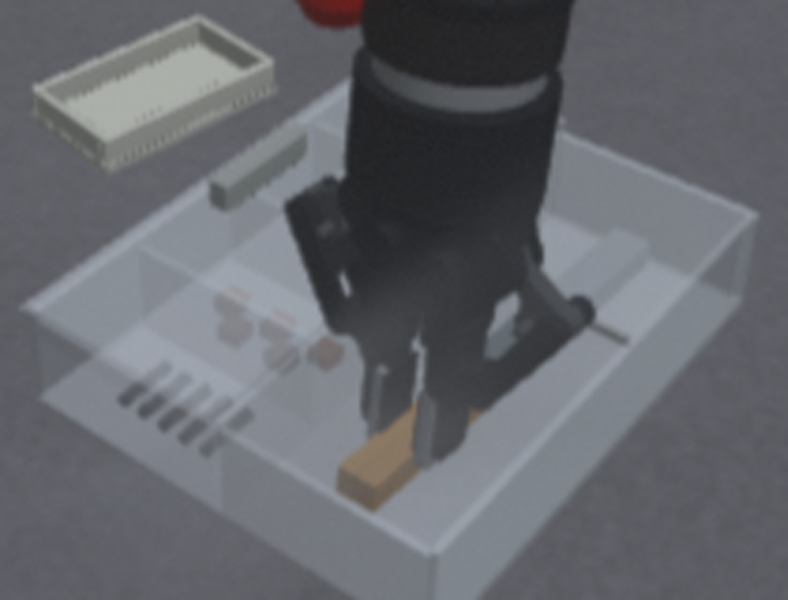

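The stick rises with the gripper: bare end at about (375,480) in the crop, free of the end wall. I'll continue to about 0.25 rad.

```bash
python3 inch.py '0 0.03 0 -0.0003 0 -0.006 0.01; 0 0.06 0 -0.0006 0 -0.0115 0.01; 0 0.09 0 -0.0009 0 -0.017 0.01; 0 0.12 0 -0.0012 0 -0.023 0.01; 0 0.15 0 -0.0016 0 -0.0288 0.01; 0 0.15 0 -0.0016 0 -0.0288 0.01; 0 0.15 0 -0.0016 0 -0.0288 0.01; 0 0.15 0 -0.0016 0 -0.0288 0.01'
python3 - <<'E'
from h import *;from workcell import robot
import cv2
s=robot.get_state();print(loc(s),s["force"].round(2),s["wrist_torque"].round(2),s["opening"],R.from_rotvec(s["tool_rot"]).as_matrix()[:,2].round(3))
r=robot.get_image("side");cv2.imwrite("pics/s6.png",cv2.resize(r["frame"][180:340,210:420,::-1],None,fx=3.75,fy=3.75,interpolation=cv2.INTER_CUBIC))
E
```

```text
time: 9.0
eef_pos: [0.4807, 0.1144, 0.0581]
tool_rot: [-1.999, -2.166, -0.25]
force: [-0.7, -0.7, -0.3]
opening: 0.0155
finger_force: 78.0
[-0.053   0.0652  0.0581] [-0.68 -0.69 -0.3 ] [-0.31 -0.04 -0.  ] 0.015506089455346584 [-0.02   0.246 -0.969]
```

View pics/s6.png

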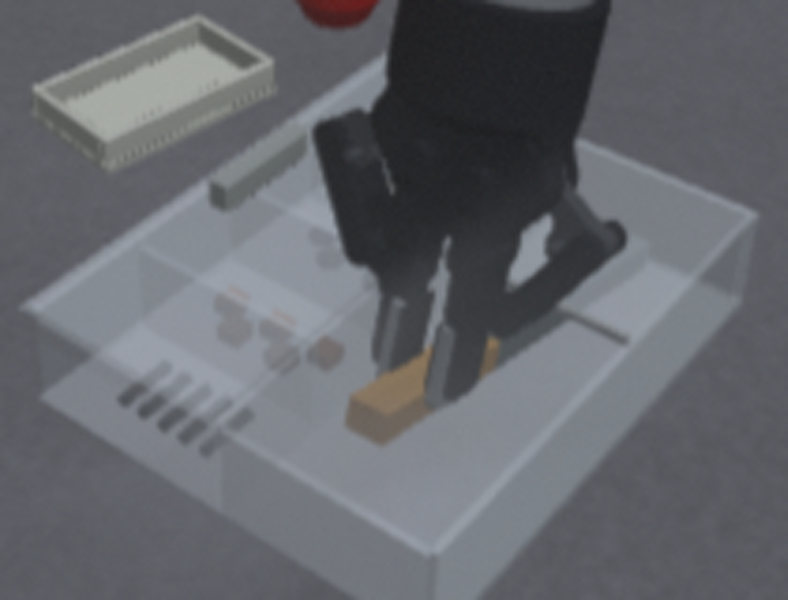

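The bare end is now above the wall tops (about (380,415) in the crop) and there are no contact forces. I'll draw it out along the stick axis.

```bash
python3 inch.py '0 0 0 0.006 0 0 0.01; 0 0 0 0.015 0 0 0.01; 0 0 0 0.025 0 0 0.01; 0 0 0 0.035 0 0 0.01; 0 0 0 0.045 0 0 0.01; 0 0 0 0.055 0 0 0.01; 0 0 0 0.065 0 0 0.01; 0 0 0 0.07 0 0 0.01; 0 0 0 0.07 0 0 0.01'
python3 inch.py '0 0 0 0.006 0 0 0.01; 0 0 0 0.015 0 0 0.01; 0 0 0 0.025 0 0 0.01; 0 0 0 0.035 0 0 0.01; 0 0 0 0.045 0 0 0.01; 0 0 0 0.055 0 0 0.01; 0 0 0 0.065 0 0 0.01; 0 0 0 0.07 0 0 0.01; 0 0 0 0.07 0 0 0.01; 0 0 0 0.07 0 0 0.01'
python3 - <<'E'
from h import *;from workcell import robot
import cv2
s=robot.get_state();print(loc(s),s["force"].round(2),s["wrist_torque"].round(2),s["opening"])
r=robot.get_image("side");cv2.imwrite("pics/s7.png",cv2.resize(r["frame"][130:340,150:430,::-1],None,fx=2.8,fy=2.8,interpolation=cv2.INTER_CUBIC))
E
```

```text
time: 9.95
eef_pos: [0.4756, 0.1826, 0.0759]
tool_rot: [-1.998, -2.167, -0.252]
force: [-1.0, -0.4, 0.3]
opening: 0.0153
finger_force: 78.0
time: 10.95
eef_pos: [0.47, 0.2494, 0.0929]
tool_rot: [-1.999, -2.166, -0.251]
force: [-0.4, -1.1, 0.1]
opening: 0.0155
finger_force: 78.0
[-0.0529  0.2006  0.0929] [-0.43 -1.12  0.07] [-0.25 -0.03 -0.  ] 0.015485938426168524
```

View pics/s7.png

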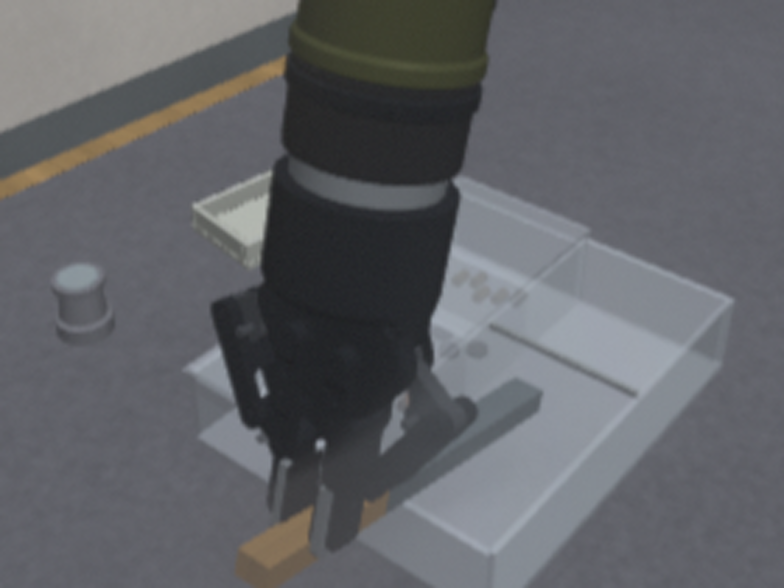

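The papered end (about (530,395) in the crop) is out from under the deck strip. Now I'll lift straight up 12 cm.

```bash
python3 inch.py '0 0 0 0.002 0 -0.008 0.01; 0 0 0 0.006 0 -0.024 0.01; 0 0 0 0.012 0 -0.047 0.01; 0 0 0 0.018 0 -0.07 0.01; 0 0 0 0.024 0 -0.094 0.01; 0 0 0 0.028 0 -0.11 0.01; 0 0 0 0.03 0 -0.117 0.01; 0 0 0 0.03 0 -0.117 0.01; 0 0 0 0.03 0 -0.117 0.01; 0 0 0 0.03 0 -0.117 0.01; 0 0 0 0.03 0 -0.117 0.01; 0 0 0 0.03 0 -0.117 0.01'
python3 - <<'E'
from h import *;from workcell import robot
import cv2
s=robot.get_state();print(loc(s),abs(s["joint_vel"]).max())
a=robot.get_image("side");b=robot.get_image("scene")
f=lambda r:cv2.resize(r["frame"][:,:,::-1],None,fx=.71,fy=1,interpolation=cv2.INTER_AREA)
cv2.imwrite("pics/s8.png",np.hstack([f(a),f(b)]))
E
```

```text
time: 12.2
eef_pos: [0.4698, 0.2495, 0.2131]
tool_rot: [-1.999, -2.165, -0.25]
force: [-0.8, 0.0, -0.9]
opening: 0.0155
finger_force: 78.0
[-0.0532  0.2007  0.2131] 0.0048566647940962975
```

View pics/s8.png

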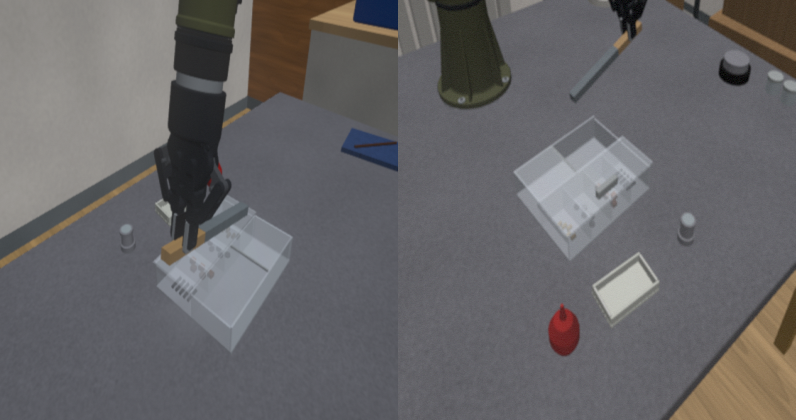

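The stick is held clear in both views (papered end at about (575,95) in the right half), the lid is shut and the bystanders are where they were. I'll hand it in.

```bash
python3 -c "
from workcell import robot;print(robot.sign_off())"
```

```text
the job is handed in; nothing more can be done
None
```

I handed the job in with the lid pushed to its hard stop and the stick drawn out from under the deck, held still with its lower end at about 0.165 m; no verdict was printed, and the loupe, tray and bulb looked undisturbed in the last pictures.

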